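# Walk a tight locating block out of a spring-jawed test nest

### The arm

A 7-joint arm with a two-finger parallel gripper is mounted at the origin on the work surface. World frame = base frame: x ahead of the robot, y to its left, z up, the work surface at z = 0. Lengths are in m, angles in rad, forces in N, time in s.
With the tool pointing down it reaches from about 0.4 to 0.85 m from the base axis. Payload 6.9 kg.
Tool frame: the origin (TCP) lies on the centre line of the jaws, within the pads' length; the fingertips stand bot.nose_length ahead of it and the grasp point (between the pads) lies 11 mm behind it (bot.nose_length is the distance from the TCP to the fingertips, in m); z points along the fingers, y is the line along which they close (so a half turn about z gives the same grasp; the last joint's range is limited). The gripper opens to 85 mm and grips with 20 to 120 N. Pads are 22 mm wide; open, the fingers measure 114 mm over their backs; the gripper's body (76 mm by 85 mm) begins 54 mm behind the grasp point. The pads swing forward as they close: fully open they stand 13 mm farther back than shut.
Start: joints at [1.413, 0.507, -0.238, 1.5, 0.126, 1.149, -0.155], TCP at [0.162, -0.604, 0.239] pointing down, gripper open.
Joint ranges: [-3.08, 3.08], [-0.24, 2.05], [-1.43, 1.35], [0, 2.5], [-1.52, 4.66], [0.17, 1.96], [-2.89, 2.89]. Speed limits (rad/s): [2.39, 2.39, 3.14, 3.14, 3.14, 3.14, 3.14].

### API

Orientations are given as a unit quaternion [x, y, z, w].
In Python, from cell import bot, probe_bus, eoat, grab_frame, get_calibration gives the robot as it stands (bot), with the cameras as plain functions, the readings (probe_bus) and the gripper (eoat). Calls block until the motion is done:
- bot.reach(position, orientation): joint-space move of the TCP to a pose.
- bot.move_linear(position, frame=None, feed=0.15, threshold=None): straight line of the TCP; frame=None keeps the orientation; feed is the mean speed in m/s. With threshold (N) it stops when the force on the tool has changed by that much, and returns True; else False.
- bot.movej(angles): joint-space move.
- eoat.gripper_to(opening): finger opening in m; the grip force is fixed at half the most; returns when the fingers have stopped.
- bot.sleep(seconds).
- bot.ik(position, orientation): joint angles nearest the present ones, or None.
- probe_bus.observe(): the state.
- grab_frame(name): name is "scene" or "top" or "wrist"; returns the picture (480x640x3 uint8, red, green, blue); there is no depth.
- get_calibration(name): a dict with "fovy" (degrees; the focal length in pixels is half the picture's height over the tangent of half this angle, whatever the lens; pixels are square), "cx", "cy" (the principal point, pixels), "R" (3x3) and "t" (3): a world point X has camera coordinates R X + t. Camera axes: x right, y down, z forward; pixel columns grow to the right and rows downward; lengths in m; the calibration is good to about 2 mm. A picture is of the moment at which its call begins: read the wrist's pose just before it. get_calibration takes no time and is no camera call; for the wrist camera it gives the pose at the moment of the call.
A pose or a line that the arm cannot do raises bot.PlanningError and nothing moves.
- bot.job_done(): hands the job in; it is judged then, once.
The state is a dict: "time_s": time; "joints": joint angles; "joint_vel": joint speeds; "joint_torque": joint torques, N m; "tool_pos": TCP position; "tcp_rot": TCP orientation; "wrist_force": force on the tool from outside, world axes, zero at the start; "wrist_torque": the same for the moment, N m; "gripper_width": finger opening in m; "gripper_force": force on a finger pad.
Only numpy, scipy, OpenCV 4.12 (cv2) and the standard library are available. Lean on these libraries where they do the work, as an engineer would, in place of code of your own. Each camera call takes 0.05 s, during which the arm holds its last target. There are 200 camera calls.

### The job

First pull the red power link plug out of its socket on the test nest and leave it in the blue tray. Then take the white locating block by its orange tab and rock it side to side to free it: tip the yellow-jaw side up out of its jaw while the other side stays down, then tip it back the other way until the black-jaw side is up out of its jaw and clearly the higher side, before lifting the block out. Finish still holding the block, level and still, a couple of centimetres clear above the jaws and over its seat; do not put it down or let go, and leave the dome, the tape roll and the bottle where they are.

Things in the scene. Friction and masses are not known exactly. Their poses are not given: they have to be found in the camera images.
- nest: Fixed light-grey metal test nest, plate 150 x 150 mm, 12 mm thick, from x = -45 to +105 and y = -75 to +75 mm. Origin: on the bench under the centre of the block's seat; z up. Seat floor = plate top (z = 12). Steel stops 8 mm high at x = +-27 leave the block 1 mm play in x. Dark spring housings at y = +-60 to +-72 mm reach z = 34.
- yellow_top (a point): Top inner edge of the yellow jaw, at nest y = +32, z = 22 mm. Jaw: 36 mm long (x), 14 mm (y), 10 mm high, slides along y, sprung against the block's side with about 20 N, so it holds that side down by some 10 to 20 N of friction. When the block's lower edge rises above it, it springs 4 mm inward under that edge, which then rests on its top.
- black_top (a point): Top inner edge of the black jaw, at nest y = -32, z = 22 mm; otherwise like the yellow jaw.
- socket (a point): Middle of the top of the grey plug socket, 34 mm (x) x 50 mm (y), at nest x = +70, y = 0, z = 38 mm.
- block: White block in the seat: base 44 (x) x 64 (y) x 14 mm high, green board up to z = 22, on it a central orange pull tab 36 (x) x 14 mm thick (y), z = 22 to 68. Origin: centre of underside. Starts aligned with the nest (+y side in the yellow jaw), underside 12 mm over the bench. 0.15 to 0.3 kg. Tipping it about its x axis by 0.16 rad brings one lower edge above its jaw while the other stays down.
- edge_yellow (a point): Middle of the block's lower edge on the side of the yellow jaw (block y = +32 mm, z = 0); it is out of the jaw when it is higher than 22 mm over the bench.
- edge_black (a point): Middle of the block's lower edge on the side of the black jaw (block y = -32 mm, z = 0).
- plug: Red power link plug, 40 g, no cable. Origin: bottom of its brass tip; axes as the nest's. Shank up to z = 21 mm, red head 24 (x) x 20 mm (y) from z = 21 to 53. Starts upright in the socket, head resting on the socket's top. Two sprung detents hold its tip: pull straight up with about 5 to 15 N; free after 15 mm, clear of the socket after 22 mm.
- tray: Fixed shallow blue tray, 110 mm (x) x 130 mm (y), 16 mm high, walls and floor under 6 mm thick. Origin: centre of its underside. It stands to the left or the right of the nest.
- dome: Bystander: polished metal dome on a flange, diameter 72 mm, 35 mm high, loose, on the other side from the tray. Origin: centre of its underside.
- tape: Bystander: black roll of tape, diameter 80 mm, 22 mm high, loose. Origin: centre of its underside.
- solvent: Bystander: white bottle with a blue cap, diameter 44 mm, 100 mm high, loose. Origin: centre of its underside.

How it is judged:
On the way, in this order (a step that is already met when the one before it is completed fails the run):
1. the plug is out of its socket and let go in the tray, the block still fully seated (x of plug in the frame of tray between -0.055 and 0.055 m and y of plug in the frame of tray between -0.065 and 0.065 m and height (world z) of plug below 0.03 m and contact force between the fingers and plug below 0.2 N and linear speed of plug below 0.05 m/s and angle between block's own z axis and vertical below 0.06 rad and z of block in the frame of nest below 0.016 m), for 0.2 s.
2. the block's yellow-jaw side is tipped up out of its jaw while its black-jaw side is still down (z of edge_yellow in the frame of nest above 0.022 m and z of edge_black in the frame of nest below 0.019 m and angle between block's own y axis and vertical below 1.4908 rad), for 0.1 s.
3. the block, not yet lifted out, is tipped the other way with its black-jaw side up out of its jaw (z of edge_black in the frame of nest above 0.022 m and angle between block's own y axis and vertical above 1.6208 rad and z of edge_yellow in the frame of nest below 0.035 m), for 0.1 s.
At the end, for the whole second after the job is handed in: The block is held in the fingers, still (under 20 mm/s) and level within 8 degrees, touching nothing of the nest, both lower edges at least 6 mm and its underside at most 50 mm above the jaw tops, within 35 mm of its seat's centre; the plug lies let go in the tray (contact force between the fingers and block above 3 N and contact force between block and nest below 0.2 N and z of each of edge_yellow, edge_black in the frame of nest above 0.028 m and z of block in the frame of nest below 0.072 m and horizontal distance between block and nest below 0.035 m and angle between block's own z axis and vertical below 0.14 rad and linear speed of block below 0.02 m/s and x of plug in the frame of tray between -0.055 and 0.055 m and y of plug in the frame of tray between -0.065 and 0.065 m and height (world z) of plug below 0.03 m and contact force between the fingers and plug below 0.2 N and linear speed of plug below 0.05 m/s); the arm keeps its last pose, push and grip.
It fails at once if the dome is shifted by more than 20 mm (distance of dome from where it was at the start of the episode above 0.02 m).
It fails at once if the tape roll is shifted by more than 20 mm (distance of tape from where it was at the start of the episode above 0.02 m).
It fails at once if the bottle is shifted by more than 20 mm (distance of solvent from where it was at the start of the episode above 0.02 m).
It also fails if it takes over 48 s, if anything falls off the work surface, if the arm or the gripper's body presses on something with over 40 N, if the wrist force passes 120 N, or if a joint passes its speed limit or range.

## Working session

There is one attempt and no reset: what is moved stays moved. The work goes in short steps, each a Python script; the robot and the scene stay as the last script left them, time stands still between calls to the robot, and variables do not carry over. Pictures are saved under pics/ and viewed, at most 10 in all, crops included, and the job is handed in when it is done.

```bash
ls; mkdir -p pics; python3 - <<'E'
from cell import bot, probe_bus, eoat, grab_frame, get_calibration
import cv2
for n in("scene","top"):
    im=grab_frame(n); cv2.imwrite(f"pics/{n}0.png",im[:,:,::-1]); c=get_calibration(n); print(n,c)
o=probe_bus.observe(); print(o["time_s"],o["tool_pos"],o["tcp_rot"],bot.nose_length,o["gripper_width"])
E
```

```text
cell.py
pics
scene {'fovy': 49.72098199297254, 'cx': 319.03763575484516, 'cy': 241.80675278614794, 'R': array([[-0.02360051,  0.99965509,  0.01151987],
       [ 0.57837038,  0.02305164, -0.81544855],
       [-0.81543284, -0.01258225, -0.57871492]]), 't': array([ 0.00273615, -0.28174625,  1.49729012])}
top {'fovy': 46.12230979534763, 'cx': 317.310129640729, 'cy': 249.57216843666785, 'R': array([[ 0.02561191, -0.99949692, -0.01870675],
       [-0.98691057, -0.02230005, -0.15971926],
       [ 0.15922175,  0.0225526 , -0.98698522]]), 't': array([-0.00496593,  0.56481216,  1.07361902])}
0.1 [ 0.16216074 -0.60316671  0.2385247 ] [ 9.91380142e-01  1.31014528e-01 -1.22733428e-04 -7.69135061e-04] 0.008 0.08497608805505766
```

View pics/top0.png

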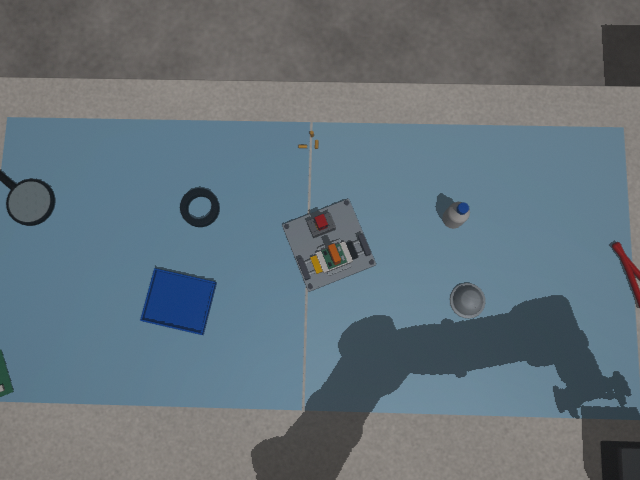

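View pics/scene0.png

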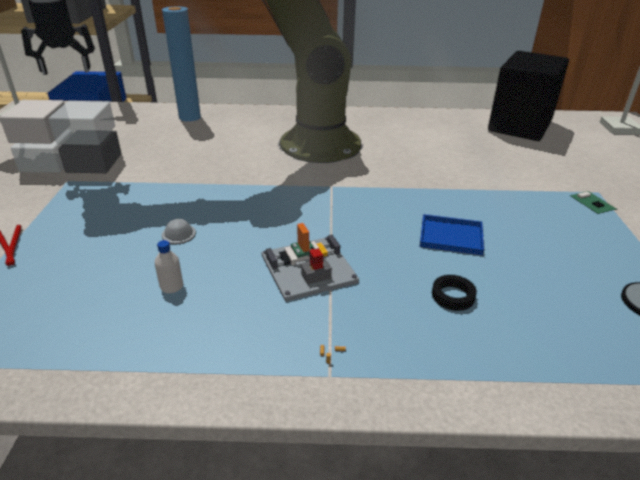

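The top view shows the nest at about (328,245) px, with the red plug at (320,221) and the orange tab at (334,255). The tray is at (179,300), the dome at (468,299), the bottle at (457,213) and the tape at (200,207). The scene view agrees: red at (316,259), orange at (303,237). Next I take coarse positions from these two views.

```bash
cat > h.py <<'E'
import numpy as np, cv2
from scipy.spatial.transform import Rotation as Ro
from cell import bot, probe_bus, eoat, grab_frame, get_calibration
HSV={'red':[((0,150,70),(7,255,255)),((172,150,70),(180,255,255))],'orange':[((8,150,90),(19,255,255))],
 'yellow':[((21,140,110),(33,255,255))],'blue':[((108,150,40),(125,255,255))],'green':[((45,80,30),(85,255,255))]}
def mask(im,c,win=None):
    h=cv2.cvtColor(im,cv2.COLOR_RGB2HSV); m=sum(cv2.inRange(h,a,b) for a,b in HSV[c])
    if win:
        k=np.zeros_like(m);x0,x1,y0,y1=win;k[y0:y1,x0:x1]=1;m=m*k
    return m
def blob(im,c,win=None):
    cs,_=cv2.findContours(mask(im,c,win),cv2.RETR_EXTERNAL,cv2.CHAIN_APPROX_NONE)
    k=max(cs,key=cv2.contourArea); return k
def cen(k): m=cv2.moments(k); return np.array([m['m10'],m['m01']])/m['m00']
def ray(cal,p):
    f=240/np.tan(np.radians(cal['fovy']/2))
    d=np.array([(p[0]-cal['cx'])/f,(p[1]-cal['cy'])/f,1.]); R=np.array(cal['R'])
    return -R.T@cal['t'], R.T@d/np.linalg.norm(d)
def plane(cal,p,z):
    o,d=ray(cal,p); return o+d*(z-o[2])/d[2]
def tri(rs):
    A=sum(np.eye(3)-np.outer(d,d) for o,d in rs); b=sum((np.eye(3)-np.outer(d,d))@o for o,d in rs)
    x=np.linalg.solve(A,b); return x,[np.linalg.norm(np.cross(x-o,d)) for o,d in rs]
def proj(cal,X):
    f=240/np.tan(np.radians(cal['fovy']/2)); c=np.array(cal['R'])@X+cal['t']; return f*c[:2]/c[2]+[cal['cx'],cal['cy']]
def down(yaw):  # tool z down, tool y (closing) at world angle yaw
    y=np.array([np.cos(yaw),np.sin(yaw),0]); z=np.array([0,0,-1.]); return Ro.from_matrix(np.c_[np.cross(y,z),y,z])
E
python3 - <<'E'
from h import *
W={'scene':(240,380,200,310),'top':(260,400,190,300)}
T={'scene':(400,500,200,270),'top':(130,230,250,350)}
ims={n:cv2.imread(f"pics/{n}0.png")[:,:,::-1].copy() for n in W}; cal={n:get_calibration(n) for n in W}
for c in('red','orange','yellow'):
    ks={n:blob(ims[n],c,W[n]) for n in W}
    print(c,{n:(cen(ks[n]).round(1),cv2.contourArea(ks[n])) for n in W},tri([ray(cal[n],cen(ks[n])) for n in W]))
for n in T:
    k=blob(ims[n],'blue',T[n]); b=cv2.boxPoints(cv2.minAreaRect(k)); q=cv2.approxPolyDP(k,6,True)[:,0]
    P=np.array([plane(cal[n],p,.016) for p in q]); print(n,P.round(3)[:,:2].tolist(),P.mean(0).round(3), [np.linalg.norm(P[i]-P[i-1]).round(3) for i in range(len(P))])
b=cen(blob(ims['top'],'blue',(430,490,195,230)));s=cen(blob(ims['scene'],'blue',(150,180,230,260)))
print('bottle',tri([ray(cal['top'],b),ray(cal['scene'],s)]))
c=get_calibration('wrist'); o=probe_bus.observe()
R=Ro.from_quat(o['tcp_rot']).as_matrix(); Rc=np.array(c['R']).T; 
print('wrist cam in tcp', R.T@(-Rc@c['t']-o['tool_pos']), (R.T@Rc).round(3).tolist(), c['fovy'])
E
```

```text
red {'scene': (array([316. , 257.8]), 136.0), 'top': (array([320.8, 220.7]), 90.0)} (array([0.62064706, 0.00431037, 0.05852787]), [np.float64(0.0013302680098086807), np.float64(0.0013302680098086898)])
orange {'scene': (array([303.1, 237.3]), 189.5), 'top': (array([334.4, 253.5]), 117.0)} (array([ 0.55556524, -0.02334156,  0.05870466]), [np.float64(0.001964797723543484), np.float64(0.001964797723543482)])
yellow {'scene': (array([322.4, 248.4]), 31.0), 'top': (array([316. , 264.1]), 88.5)} (array([0.53880132, 0.01382344, 0.02071639]), [np.float64(0.002695876139786152), np.float64(0.002695876139786147)])
scene [[0.4, 0.239], [0.512, 0.217], [0.539, 0.339], [0.42, 0.362]] [0.468 0.289 0.016] [np.float64(0.124), np.float64(0.114), np.float64(0.124), np.float64(0.121)]
top [[0.524, 0.339], [0.418, 0.362], [0.394, 0.235], [0.498, 0.215]] [0.459 0.288 0.016] [np.float64(0.127), np.float64(0.108), np.float64(0.129), np.float64(0.107)]
bottle (array([ 0.64352563, -0.26674282,  0.094524  ]), [np.float64(0.0009743582719309326), np.float64(0.000974358271931086)])
wrist cam in tcp [ 0.06771353  0.00033893 -0.13406876] [[0.0, -0.963, -0.269], [1.0, -0.0, 0.0], [-0.0, -0.269, 0.963]] 68.7570080249249
```

```bash
python3 - <<'E'
from h import *
import pickle
y=np.radians(23); nx=np.array([np.cos(y),np.sin(y),0]); ny=np.array([-np.sin(y),np.cos(y),0])
q=down(y-np.pi/2).as_quat(); mid=np.array([.582,-.011,.23])
for yy in (y-np.pi/2,y+np.pi/2):
  for p in (mid,[.46,.288,.1]): print(bot.ik(p,down(yy).as_quat()))
V=[]
for i,s in enumerate((-.045,.045)):
    p=mid+s*ny+(0 if i==0 else .02)*nx
    (bot.reach(p,q) if i==0 else bot.move_linear(p,feed=.2)); bot.sleep(.2)
    c=get_calibration('wrist'); im=grab_frame('wrist'); V.append((c,im)); cv2.imwrite(f"pics/w{i}.png",im[:,:,::-1])
pickle.dump(V,open('V.pkl','wb')); o=probe_bus.observe(); print(o['time_s'],o['tool_pos'],o['wrist_force'])
E
```

```text
[ 0.38923601  0.49959734 -0.65131479  1.6285003   0.3276892   1.1252079
 -1.51530549]
[-0.07118998  0.65697062 -0.85105381  1.89375825  0.63512395  0.88526865
 -2.41174991]
[ 0.65768247  0.68797839 -1.22525178  1.62536381  0.66643717  1.31099719
  1.29582458]
[ 0.09291637  0.82571574 -1.22619796  1.89195238  0.88597971  1.10443176
  0.47790296]
3.7 [0.58305551 0.03680551 0.22982632] [ 0.05327157 -0.75408655  1.0496301 ]
```

View pics/w0.png

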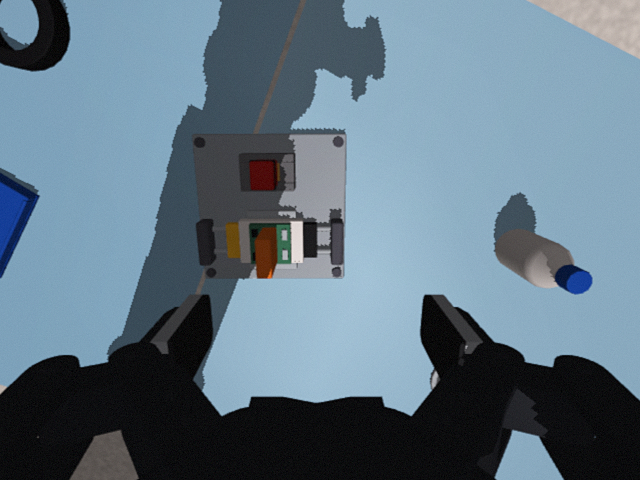

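View pics/w1.png

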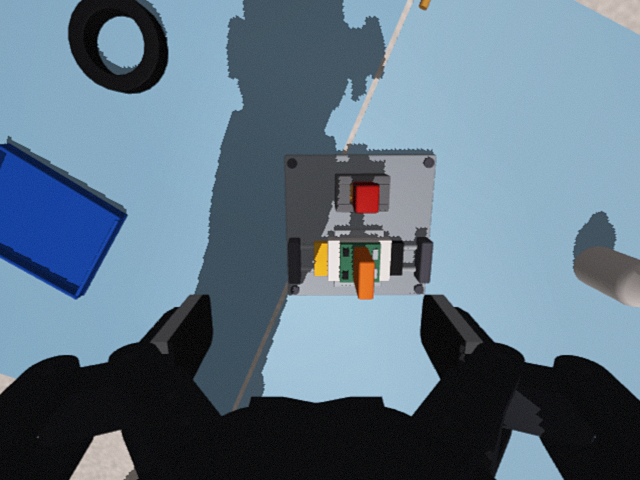

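Both wrist pictures show the nest square to the image. The plate is at about (194–346, 134–278) px in w0 and (285–437, 154–297) in w1. The red head is at (262,175) and (367,198), and the orange tab at (265,252) and (365,273), with its top at the lower end. I triangulate the plate corners, tab-top corners and head-top corners from these.

```bash
cat > m.py <<'E'
from h import *
import pickle
V=pickle.load(open('V.pkl','rb'))
WN=[(185,355,120,290),(275,445,140,310)]
def ext(k,sx,sy): k=k[:,0].astype(float); return k[np.argmax(sx*k[:,0]+sy*k[:,1])]+[ .5*(sx>0), .5*(sy>0)]
def quad(im,win):
    h=cv2.cvtColor(im,cv2.COLOR_RGB2HSV); m=cv2.bitwise_not(cv2.inRange(h,(94,70,20),(112,255,255)))
    k=np.zeros_like(m);x0,x1,y0,y1=win;k[y0:y1,x0:x1]=1
    m=cv2.morphologyEx(m*k,cv2.MORPH_OPEN,np.ones((5,5))); cs,_=cv2.findContours(m,cv2.RETR_EXTERNAL,cv2.CHAIN_APPROX_NONE)
    return cv2.convexHull(max(cs,key=cv2.contourArea))
S=[(-1,-1),(1,-1),(1,1),(-1,1)]
P={}
for c in('plate','orange','red'):
    K=[quad(im,w) if c=='plate' else blob(im,c,w) for (_,im),w in zip(V,WN)]
    for s in (S if c=='plate' else S[2:]):
        px=[ext(k,*s) for k in K]; x,e=tri([ray(v[0],p) for v,p in zip(V,px)]); P[c,s]=x
        print(c,s,np.round(px,1).tolist(),x.round(4),round(e[0],4))
A=np.array([P['plate',s] for s in S]); print('sides',[np.linalg.norm((A[i]-A[i-1])[:2]).round(4) for i in range(4)],'ctr',A.mean(0))
# image up=+nx, image left=+ny
ux=(A[0]+A[1]-A[2]-A[3])[:2]; uy=(A[0]+A[3]-A[1]-A[2])[:2]
print('yaw',np.degrees(np.arctan2(ux[1],ux[0])),np.degrees(np.arctan2(-uy[0],uy[1])))
E
python3 m.py
```

```text
plate (-1, -1) [[192.0, 135.0], [284.0, 156.0]] [0.6204 0.0861 0.0088] 0.0
plate (1, -1) [[354.5, 126.0], [439.5, 147.0]] [ 0.6905 -0.0574 -0.0114] 0.0006
plate (1, 1) [[354.5, 289.5], [444.5, 309.5]] [ 0.5488 -0.1151  0.0511] 0.0007
plate (-1, 1) [[197.0, 289.5], [276.0, 309.5]] [0.4608 0.0332 0.0016] 0.0022
orange (1, 1) [[271.5, 277.5], [371.5, 298.5]] [ 0.54   -0.036   0.0753] 0.0002
orange (-1, 1) [[257.0, 276.5], [358.0, 297.5]] [ 0.5368 -0.0239  0.0772] 0.0001
red (1, 1) [[272.5, 188.5], [376.5, 212.5]] [ 0.6119 -0.0082  0.0672] 0.0005
red (-1, 1) [[251.0, 187.5], [355.0, 211.5]] [0.6053 0.0089 0.0659] 0.0005
sides [np.float64(0.1682), np.float64(0.1597), np.float64(0.153), np.float64(0.1724)] ctr [ 0.58015283 -0.01328268  0.01251644]
yaw 20.156202683061302 28.449337981416157
```

```bash
python3 - <<'E'
import re
s=open('m.py').read().replace("m=cv2.bitwise_not(cv2.inRange(h,(94,70,20),(112,255,255)))","m=cv2.inRange(h,(0,0,60),(180,60,255))")
open('m.py','w').write(s)
from h import *; import pickle
V=pickle.load(open('V.pkl','rb')); h=cv2.cvtColor(V[1][1],cv2.COLOR_RGB2HSV)
for p in [(300,220),(420,200),(350,290),(500,200),(440,300),(280,300)]: print(p,h[p[1],p[0]])
E
python3 m.py
```

```text
(300, 220) [102  17  75]
(420, 200) [109  13 161]
(350, 290) [114  14 177]
(500, 200) [101  69 203]
(440, 300) [120   4  64]
(280, 300) [ 12  33 100]
plate (-1, -1) [[204.0, 134.0], [295.0, 155.0]] [0.6254 0.0767 0.0054] 0.0001
plate (1, -1) [[344.5, 133.0], [436.5, 155.0]] [ 0.6791 -0.0489  0.0179] 0.0003
plate (1, 1) [[343.5, 277.5], [424.5, 294.5]] [ 0.543  -0.1095  0.0106] 0.0001
plate (-1, 1) [[216.0, 278.5], [294.0, 295.5]] [ 0.4779  0.0193 -0.0097] 0.0006
orange (1, 1) [[271.5, 277.5], [371.5, 298.5]] [ 0.54   -0.036   0.0753] 0.0002
orange (-1, 1) [[257.0, 276.5], [358.0, 297.5]] [ 0.5368 -0.0239  0.0772] 0.0001
red (1, 1) [[272.5, 188.5], [376.5, 212.5]] [ 0.6119 -0.0082  0.0672] 0.0005
red (-1, 1) [[251.0, 187.5], [355.0, 211.5]] [0.6053 0.0089 0.0659] 0.0005
sides [np.float64(0.1583), np.float64(0.1366), np.float64(0.1489), np.float64(0.1444)] ctr [ 0.58136042 -0.01562654  0.00605197]
yaw 22.582565569012367 25.040991722790963
```

The measurements agree: the plug–block spacing is 70.4 mm (70 expected), yaw is about 23.2°, and the heights are 67 and 76 mm against 70 and 68 nominal. Next is the plug.

```bash
cat >> h.py <<'E'
YAW=np.radians(23.2); NX=np.array([np.cos(YAW),np.sin(YAW),0]); NY=np.array([-np.sin(YAW),np.cos(YAW),0])
PLUG=np.array([.620,.0046,0]); BLK=np.array([.5553,-.0232,0]); Q=down(YAW-np.pi/2).as_quat()
def at(p,z): return np.array([p[0],p[1],z])
def st(t=''):
    o=probe_bus.observe(); print(t,round(o['time_s'],2),o['tool_pos'].round(4),'F',o['wrist_force'].round(1),'T',o['wrist_torque'].round(2),'g',round(o['gripper_width'],4),round(float(np.max(o['gripper_force'])),1))
E
python3 - <<'E'
from h import *
eoat.gripper_to(.05)
bot.reach(at(PLUG,.12),Q)
print(bot.move_linear(at(PLUG,.051),feed=.1,threshold=8)); st('down')
eoat.gripper_to(0); st('grip')
im=grab_frame('wrist'); cv2.imwrite('pics/g.png',im[:,:,::-1])
bot.move_linear(at(PLUG,.085),feed=.06); st('pulled')
E
```

```text
False
down 5.53 [0.6205 0.0048 0.0517] F [ 0.5  0.  -1.3] T [-0.01 -0.03 -0.01] g 0.0499 0.0
grip 5.91 [0.6204 0.0047 0.0518] F [-1.1  0.2  5.8] T [-0.01  0.25  0.  ] g 0.0194 58.7
pulled 6.67 [0.6199 0.0045 0.0851] F [-0.6  0.1  0. ] T [ 0.   -0.04 -0.  ] g 0.0188 59.8
```

```bash
python3 - <<'E'
from h import *
T=np.array([.461,.288,0])
bot.move_linear(at(PLUG,.125),feed=.15)
bot.move_linear(at(T,.125),feed=.2)
print(bot.move_linear(at(T,.045),feed=.1,threshold=6)); st('placed')
eoat.gripper_to(.05); st('open'); bot.move_linear(at(T,.14),feed=.15)
bot.move_linear(at(T-.06*NX,.2),feed=.2);bot.sleep(.2)
c=get_calibration('wrist'); im=grab_frame('wrist'); cv2.imwrite('pics/t.png',im[:,:,::-1]); st()
k=blob(im,'red'); print(cen(k),cv2.contourArea(k),plane(c,cen(k),.02))
E
```

```text
False
placed 9.82 [0.4613 0.2883 0.0454] F [ 0.7  0.5 -0.1] T [ 0.01 -0.02  0.  ] g 0.0189 59.8
open 10.22 [0.4611 0.2881 0.0453] F [-0.   0.1  0.2] T [0.11 0.02 0.  ] g 0.0497 0.1
 11.82 [0.4061 0.2644 0.199 ] F [ 0.  -0.2 -0.1] T [-0.03  0.01 -0.01] g 0.05 0.0
[266.65586339 151.48074577] 956.5 [0.44361311 0.32658443 0.02      ]
```

View pics/t.png

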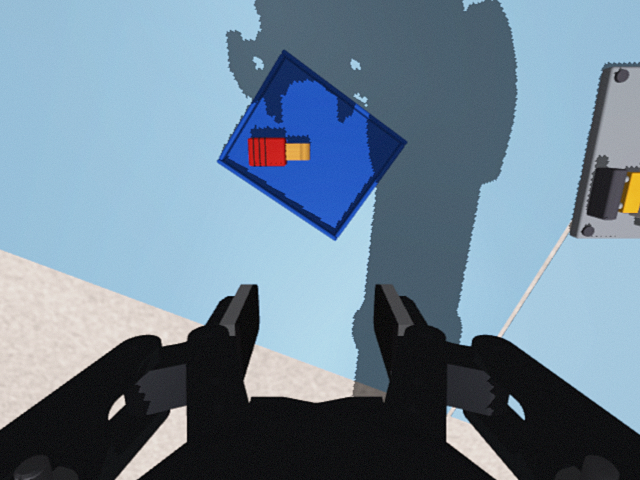

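The wrist picture shows the plug on its side inside the tray: red head at (267,151) px, brass tip at (298,151), well inside the walls. Now I grasp the block's tab.

```bash
cat >> h.py <<'E'
def pivot(T0,R0,b,edge,th,feed=.03):
    """block pose from lower edge ('y' yellow/'b' black) at nest (y,z)=b, tilt th about nest x; T0,R0 tool pose at seat"""
    e=np.array([0,(.032 if edge=='y' else -.032),0]); N=np.c_[NX,NY,[0,0,1]]
    Rx=Ro.from_rotvec(th*NX); E=BLK+N@np.array([0,b[0],b[1]])
    org=E-Rx.apply(N@e); B0=BLK+[0,0,.012]
    bot.move_linear(org+Rx.apply(T0-B0),(Rx*Ro.from_quat(R0)).as_quat(),feed=feed)
E
python3 - <<'E'
from h import *
import pickle
bot.reach(at(BLK,.13),Q); bot.sleep(.2)
c=get_calibration('wrist'); im=grab_frame('wrist'); k=blob(im,'orange')
lo=k[:,0]; print('tab top -x edge cast at .068:',[plane(c,lo[np.argmax(s*lo[:,0]+lo[:,1])]+.5,.068).round(4) for s in(-1,1)],'expect',(BLK-.018*NX+.007*NY).round(4),(BLK-.018*NX-.007*NY).round(4))
print(bot.move_linear(at(BLK,.039),feed=.1,threshold=8)); st('down')
eoat.gripper_to(0); st('grip')
o=probe_bus.observe(); pickle.dump((np.array(o['tool_pos']),np.array(o['tcp_rot'])),open('G.pkl','wb')); print(o['tcp_rot'],Q)
cv2.imwrite('pics/b0.png',grab_frame('wrist')[:,:,::-1])
E
```

```text
tab top -x edge cast at .068: [array([ 0.5329, -0.0253,  0.068 ]), array([ 0.5368, -0.0375,  0.068 ])] expect [ 0.536  -0.0239  0.    ] [ 0.5415 -0.0367  0.    ]
False
down 14.39 [ 0.5557 -0.0231  0.0395] F [ 0.   0.4 -0.9] T [-0.01 -0.01 -0.04] g 0.0499 0.0
grip 14.74 [ 0.5558 -0.0231  0.0403] F [-1.9  0.8  7.4] T [0.1  0.44 0.04] g 0.0349 59.0
[9.79577785e-01 2.01063666e-01 8.21822244e-04 3.01304487e-04] [0.97957525 0.20107792 0.         0.        ]
```

View pics/b0.png

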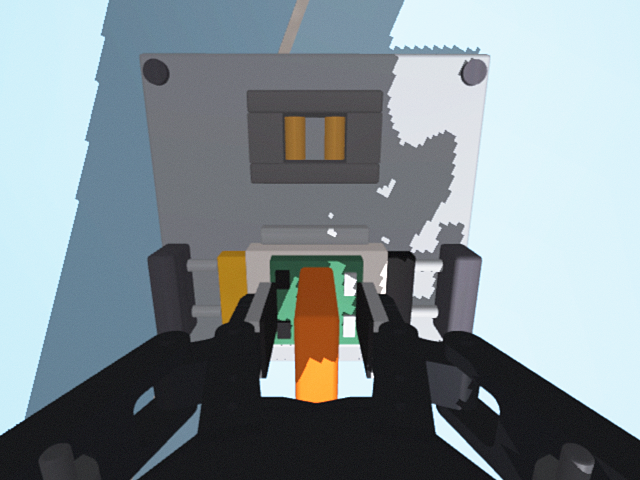

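The picture shows the pads at columns ~272 and ~360, stopped wide of the tab (295–338), with width 35 mm instead of 14. The socket is empty. I check whether the fingers have settled or are caught on something.

```bash
python3 - <<'E'
from h import *
bot.sleep(.3); st()
eoat.gripper_to(.05); st('open'); p=probe_bus.observe()['tool_pos']
bot.move_linear(at(BLK,.05),feed=.08); eoat.gripper_to(0); bot.sleep(.2); st('grip')
cv2.imwrite('pics/b1.png',grab_frame('wrist')[150:,100:540,::-1])
E
```

```text
15.09 [ 0.5558 -0.0231  0.0404] F [-1.2  0.9  7.2] T [ 0.1   0.49 -0.01] g 0.0346 59.0
open 15.39 [ 0.5554 -0.0233  0.0391] F [ 0.7 -0.8  0.3] T [ 0.03 -0.    0.08] g 0.0502 0.0
grip 16.3 [ 0.5551 -0.023   0.0499] F [-1.7  0.8  0.6] T [ 0.13  0.18 -0.09] g 0.0134 59.4
```

View pics/b1.png

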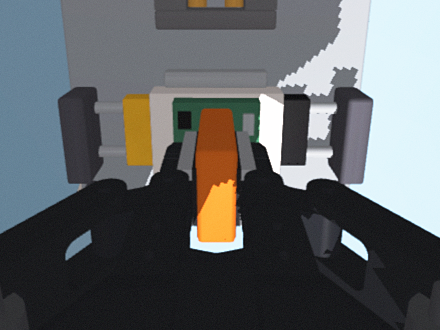

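The fingers now hold the tab: width is 13.4 mm, the pads lie against both faces, and the block still sits between the jaws. They were caught on board components lower down. First tip is yellow side up.

```bash
python3 - <<'E'
from h import *
import pickle
o=probe_bus.observe(); T0,R0=np.array(o['tool_pos']),np.array(o['tcp_rot']); pickle.dump((T0,R0),open('G.pkl','wb'))
for th in (.06,.12,.17,.22): pivot(T0,R0,(-.032,.0125),'b',th); st(th)
bot.sleep(.2); st()
R=Ro.from_quat(probe_bus.observe()['tcp_rot'])*Ro.from_quat(R0).inv(); print('tool tilt',R.as_rotvec()@NX)
a=grab_frame('wrist')[150:,100:540,::-1]; cv2.imwrite('pics/b2.png',a)
E
```

```text
0.06 16.6 [ 0.5557 -0.0249  0.0518] F [-0.1  2.8 -3.8] T [0.19 0.04 0.21] g 0.0133 61.6
0.12 16.85 [ 0.5565 -0.0269  0.0535] F [-0.8  3.5 -5. ] T [ 0.25 -0.05  0.21] g 0.0135 61.8
0.17 17.1 [ 0.5557 -0.0248  0.0551] F [-3.9 12.3 -2.4] T [ 2.72  0.99 -0.04] g 0.0134 62.2
0.22 17.35 [ 0.5573 -0.0264  0.0572] F [-4.6 13.3  2.5] T [ 2.88  0.94 -0.06] g 0.0135 62.9
 17.55 [ 0.5572 -0.0261  0.0572] F [-4.1 12.3  2.4] T [ 2.77  0.8  -0.12] g 0.0133 62.9
tool tilt 0.2242739785527319
```

View pics/b2.png

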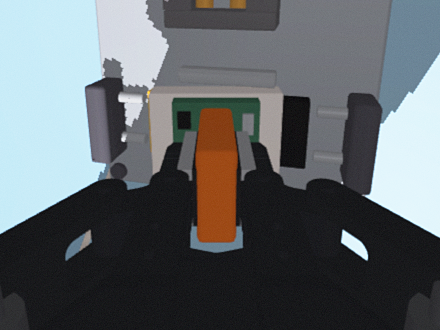

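The block turned with the tool, unchanged relative to the fingers. The yellow jaw has sprung under its edge (hidden at left), while the black jaw at (295,130) px is still beside the block. The ~13 N side push fits the black jaw's spring, now unopposed. Now I tip it the other way.

```bash
python3 - <<'E'
from h import *
import pickle
T0,R0=pickle.load(open('G.pkl','rb'))
for th in (.14,.06,-.02,-.1,-.17): pivot(T0,R0,(.031,.0258),'y',th,.03); st(th)
bot.sleep(.25); st()
R=Ro.from_quat(probe_bus.observe()['tcp_rot'])*Ro.from_quat(R0).inv(); print('tool tilt',R.as_rotvec()@NX)
cv2.imwrite('pics/b3.png',grab_frame('wrist')[150:,100:540,::-1])
E
```

```text
0.14 17.88 [ 0.5563 -0.024   0.0597] F [-4.  11.6  3.8] T [ 2.8   1.04 -0.07] g 0.0134 63.2
0.06 18.17 [ 0.5561 -0.0242  0.0622] F [ 0.9 -1.4 -2.1] T [-0.12 -0.07  0.  ] g 0.0136 62.8
-0.02 18.45 [ 0.5553 -0.0229  0.0647] F [-0.6  0.1 -1.8] T [ 0.05 -0.03 -0.05] g 0.0135 62.8
-0.1 18.73 [ 0.5539 -0.0202  0.0667] F [-0.1 -0.1 -1.9] T [ 0.21  0.08 -0.03] g 0.0129 62.8
-0.17 19.0 [ 0.5528 -0.0175  0.0683] F [-0.8 -0.6 -1.6] T [ 0.17  0.08 -0.01] g 0.0134 62.8
 19.25 [ 0.5529 -0.0187  0.0684] F [-0.8  0.3 -2.2] T [0.27 0.14 0.02] g 0.0133 62.8
tool tilt -0.16916077844730254
```

View pics/b3.png

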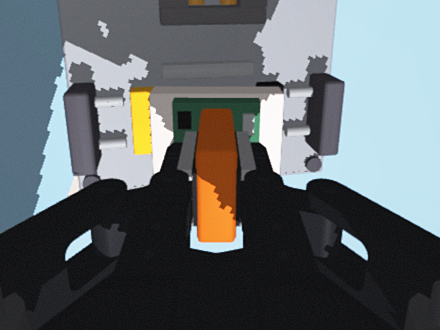

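The block leans the other way without slipping in the fingers. The black jaw has disappeared under its raised side and the force is down to about the block's weight. I lift it level, check, and hand in.

```bash
python3 - <<'E'
from h import *
import pickle
T0,R0=pickle.load(open('G.pkl','rb'))
pivot(T0,R0,(.032,.040),'y',-.17,.04); pivot(T0,R0,(.032,.046),'y',0,.04)
bot.sleep(1); st('end')
print('tilt',(Ro.from_quat(probe_bus.observe()['tcp_rot'])*Ro.from_quat(R0).inv()).as_rotvec())
im=grab_frame('wrist')[150:,100:540]; s=grab_frame('scene')[180:300,230:500]; s=cv2.resize(s,None,fx=1.63,fy=1.63)
cv2.imwrite('pics/e.png',np.vstack([im,s[:,:440]])[:,:,::-1])
E
```

```text
end 21.18 [ 0.5551 -0.0231  0.0839] F [ 0.3 -0.6 -2.8] T [-0.03  0.05  0.01] g 0.0133 62.8
tilt [ 2.81190275e-05  3.18846144e-05 -1.34686632e-04]
```

View pics/e.png

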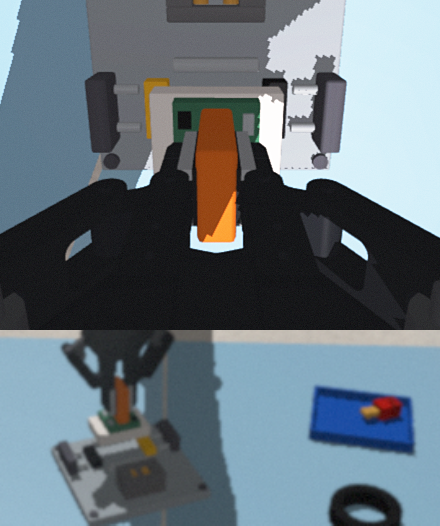

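The block hangs level above both jaws, which have sprung inward beneath it, and the plug lies in the tray at about (382,408) px of the composite.

```bash
python3 -c "
from cell import bot, probe_bus, eoat, grab_frame, get_calibration
print(bot.job_done())"
```

```text
the job is handed in; nothing more can be done
None
```

The job is handed in: the plug is lying in the blue tray, and the block was rocked yellow side up, then black side up, and is now held level about 24 mm above the jaws over its seat; no verdict was returned.

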